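# Close the open corner of a butt-jointed tile panel

## Robot

A 6-joint arm with a two-finger parallel gripper is mounted at the origin on the work surface. World frame = base frame: x ahead of the robot, y to its left, z up, the work surface at z = 0. Lengths are in m, angles in rad, forces in N, time in s.
With the tool pointing down it reaches from about 0.3 to 0.775 m from the base axis. Payload 14.6 kg.
Tool frame: the origin (TCP) lies on the centre line of the jaws, within the pads' length; the fingertips stand 25 mm ahead of it and the grasp point (between the pads) lies 6 mm ahead of it (ctrl.tip_reach is the distance from the TCP to the fingertips, in m); z points along the fingers, y is the line along which they close (so a half turn about z gives the same grasp; the last joint's range is limited). The gripper opens to 94 mm and grips with 3 to 60 N. Pads are 16 mm wide; open, the fingers measure 119 mm over their backs; the gripper's body (75 mm by 177 mm) begins 78 mm behind the grasp point.
Start: joints at [-1.279, 0.3, 1.521, -0, 1.321, -0.067], TCP at [0.193, -0.515, 0.23] pointing down, gripper open.
Joint ranges: [-3.03, 3.03], [-0.79, 2.21], [0.23, 2.52], [-1.04, 4.18], [0, 3.07], [-2.55, 2.55]. Speed limits (rad/s): [2.22, 2.22, 2.57, 3.14, 3.14, 3.14].

## Interface

Orientations are given as [roll, pitch, yaw] about the fixed x, y, z axes, in that order (R = Rz(yaw) Ry(pitch) Rx(roll)).
In Python, from station import ctrl gives the robot as it stands. The module is installed in compiled form; this text tells all that it offers.
- The arm moves only by the tool apply_moves, never from a script. Its argument "deltas" is a list of rows, each a list of 7 numbers: the closure in counts, from 0 (fully open) to 255 (shut), then the shift along the world's x, y, z in cm, then the turn, a rotation vector about the world's x, y, z in rad. In form: [[jaw, tx, ty, tz, ax, ay, az], ...]. A call has 1 to 10 rows; each row shifts and turns the commanded pose from where the row before left it; what a row does not reach is not made up. A row lasts 1/10 s, in which the tool goes at most 50 mm and 8.59 degrees, less where a joint would pass 70% of its speed; a pose out of reach is approached as far as the arm can. A call with a gripper value outside its range is refused whole. The fingers move at their own pace and stop on an object; "grip_force" is the grip in N (left out, the last holds). Time passes only in rows, so rows that do not move let the fingers close. It gives the time, the measured TCP pose, the force, the opening and the grip force at its end, in the units of the state.
- ctrl.get_obs(): the state, without advancing time (a new reading comes with each control period).
- ctrl.camera(name): name is "scene" or "top" or "wrist"; returns a dict with "img" (400x640x3 uint8, red, green, blue), "K" (3x3 intrinsics, pixels), "pose" (4x4, takes a point from camera to world coordinates); the wrist camera has in their place "hand_eye" (4x4, takes a point from camera to tool coordinates, whose origin is the TCP and whose axes are the flange's). Camera axes: x right, y up, looking along -z (the intrinsics and any distortion apply to the point x, -y, -z); pixel columns grow to the right and rows downward; lengths in m; the calibration is good to about 2 mm. The wrist camera is an equidistant fisheye: a pixel r from the principal point sees the ray r / f radians off the axis. A picture is of the moment at which its call begins: read the wrist's pose just before it. There is no depth.
- ctrl.hand_in(): hands the job in; it is judged then, once.
The state is a dict: "time_s": time; "qpos": joint angles; "joint_vel": joint speeds; "tau": joint torques, N m; "ee_pos": TCP position; "eef_rot": TCP orientation; "force": force on the tool from outside, world axes, zero at the start; "moment": the same for the moment, N m; "grip_width": finger opening in m; "grip_force": force on a finger pad.
Only numpy, scipy, OpenCV 4.12 (cv2) and the standard library are available. Lean on these libraries where they do the work, as an engineer would, in place of code of your own. Each camera call takes 0.05 s, during which the arm holds its last target. There are 200 camera calls.

## Task

Take the whole, uncut tile (full length, square corners) out of the slotted crate and lay it flat on the setting board in the open corner of the panel, lengthwise along the back row, pushed up tight so that no gap is left against either the back row or the half tile at its end. It is brittle: never let it drop or topple over, but set it down. Leave the cut tiles in the crate, the beating block on the board and all the other things where they are.

Things in the scene. Friction and masses are not known exactly. Their poses are not given: they have to be found in the camera images.
- tile_mid (a point): centre of the whole tile: plain terracotta, square corners, 60 mm wide (x), 24 thick (y), 110 long (z), 0.25 to 0.4 kg, faces alike. It starts on end (z up) in a crate slot, top 120 mm above the table, 32 mm clear between its faces and the next tiles, its narrow sides covered by the crate but for the top 25 mm. It stands unaided on its end on a level surface but topples easily
- panel: fixed setting board, level: 190 (x) x 290 (y) x 12 mm plywood, origin at the centre of its underside. Terracotta tiles 24 mm thick (tops at 36 mm) are glued on: the back row over x = +25 to +85, y = -85 to +135 mm; in the front row one half tile over x = -35 to +25, y = +82 to +135 mm. Edging 30 mm high outside x = +85 and y = +135. The rest is bare, open to -x and -y
- corner (a point): inner corner of the open place, on the board's top, 12 mm above the table: here the back row's front face and the half tile's end face meet; axes as the panel's. The whole tile belongs flat here, length along y, width along x: its centre ends 30 mm from this point to -x, 55 mm to -y and 12 mm up
- crate: fixed plywood crate, 90 (x) x 220 (y) mm outside, origin at the centre of its underside, floor 10 mm thick. Long cheeks at x = +/-39 mm are 95 mm high, 66 mm apart inside; ends 55 mm high. Three slots across it at y = -56, 0, +56 mm hold tiles on end, kept by battens that stand 8 mm in from each cheek (50 mm free between opposite battens)
- notched_mid (a point): centre of a cut tile in the crate, the same tile with a corner 30 x 38 mm cut out of its top on the +x side; to be left there
- short_mid (a point): centre of another cut tile in the crate, only 80 mm long, its top below the cheeks; to be left there
- beater_mid (a point): centre of a loose wooden beating block, 90 x 34 x 24 mm, lying on the bare right end of the setting board, long side along the board's x; to be left there
- glue_mid (a point): point 90 mm up on the axis of a red glue bottle, 64 mm across, 185 mm high, standing loose behind; bystander
- scraper: loose scraper 200 mm long lying between crate and board, about along x, blade to +x, under 30 mm high; bystander
- mallet_mid (a point): centre of the head of a loose rubber mallet lying at the back right, head 60 mm across and 90 mm long, handle 190 mm to -x; bystander
- mug_mid (a point): middle of a loose white mug 76 mm across, 90 mm high, at the front left; bystander
Not all that is in view belongs to the job. Leave any green or purple look-alike of the part that bears short_mid alone. Of the things that look like the crate, the larger one is meant.

How it is judged:
By the outcome, as a careful person would: the job done as asked, in the order asked, and still so for the second after the job is handed in, with the robot touching nothing.
It also fails if it takes over 69 s, if anything falls off the work surface, if the arm or the gripper's body presses on something with over 40 N, if the wrist force passes 120 N, or if a joint passes its speed limit or range.

## Working session

There is one attempt and no reset: what is moved stays moved. The work goes in short steps, Python scripts to look and compute and a tool call to move; the robot and the scene stay as the last step left them, time stands still between calls to the robot, and variables do not carry over. Pictures are saved under pics/ and viewed, at most 10 in all, crops included, and the job is handed in when it is done.

Besides the shell and the picture viewer there is one more tool, called after "Call:" by a JSON object that holds its "method" and its "body". apply_moves: Moves the arm, as the interface text tells. Its arguments: {"type":"object","properties":{"deltas":{"type":"array"},"grip_force":{"type":"number"}},"required":["deltas"]}

```bash
mkdir -p pics; python3 - <<'E'
from station import ctrl
import cv2,json,numpy as np
o=ctrl.get_obs();print({k:np.round(v,3).tolist() for k,v in o.items()},ctrl.tip_reach)
for n in("scene","top","wrist"):
    c=ctrl.camera(n);cv2.imwrite(f"pics/{n}0.png",c["img"][:,:,::-1])
    np.savez(f"{n}0.npz",**c)
    print(n,{k:np.round(v,3).tolist() for k,v in c.items() if k!="img"})
E
```

```text
{'time_s': 0.0, 'qpos': [-1.279, 0.3, 1.522, 0.0, 1.321, -0.067], 'joint_vel': [0.001, -0.001, 0.001, 0.0, -0.0, -0.001], 'tau': [0.001, -53.181, -35.274, 0.071, 0.024, -0.0], 'ee_pos': [0.193, -0.515, 0.23], 'eef_rot': [-3.14, -0.0, 0.359], 'force': [-0.235, -0.424, 0.471], 'moment': [-0.008, -0.062, 0.028], 'grip_force': 0.0, 'grip_width': 0.094} 0.025
scene {'K': [[432.131, 0.0, 315.59], [0.0, 432.131, 204.528], [0.0, 0.0, 1.0]], 'pose': [[0.184, -0.57, 0.801, 1.403], [0.983, 0.125, -0.136, -0.138], [-0.022, 0.812, 0.583, 0.752], [0.0, 0.0, 0.0, 1.0]]}
top {'K': [[374.854, 0.0, 328.101], [0.0, 374.854, 198.663], [0.0, 0.0, 1.0]], 'pose': [[-0.009, 0.998, -0.066, 0.406], [-1.0, -0.01, -0.015, 0.028], [-0.015, 0.066, 0.998, 1.087], [0.0, 0.0, 0.0, 1.0]]}
wrist {'K': [[309.707, 0.0, 314.98], [0.0, 309.707, 200.811], [0.0, 0.0, 1.0]], 'hand_eye': [[-0.0, 0.958, 0.287, 0.083], [1.0, 0.0, 0.001, -0.0], [0.0, 0.287, -0.958, -0.154], [0.0, 0.0, 0.0, 1.0]]}
```

View pics/scene0.png

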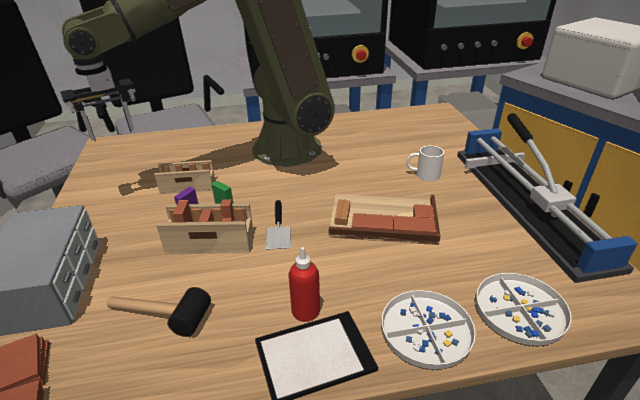

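View pics/top0.png

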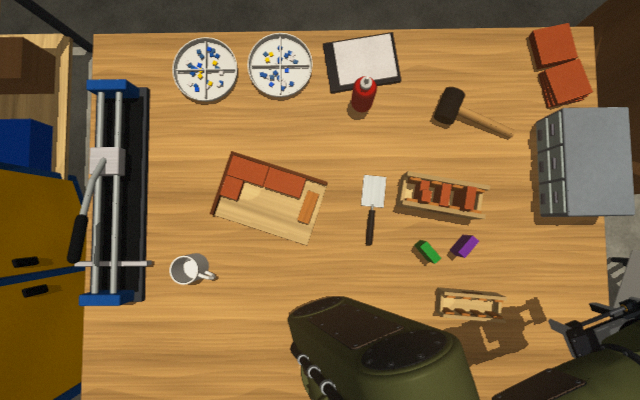

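The scene view has the large crate at (206,225) and the board at (385,218). In the top view they are at (443,196) and (268,198). Next I'll zoom in on both.

```bash
python3 - <<'E'
import cv2,numpy as np
t=cv2.imread("pics/top0.png");s=cv2.imread("pics/scene0.png")
f=lambda im,x,y,w,h:cv2.resize(im[y:y+h,x:x+w],(400,300),interpolation=cv2.INTER_CUBIC)
m=np.vstack([np.hstack([f(t,390,155,100,75),f(t,204,138,133,100)]),np.hstack([f(s,155,188,100,75),f(s,323,185,124,93)])])
cv2.imwrite("pics/zoom.png",m)
E
```

```text
(no output)
```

View pics/zoom.png

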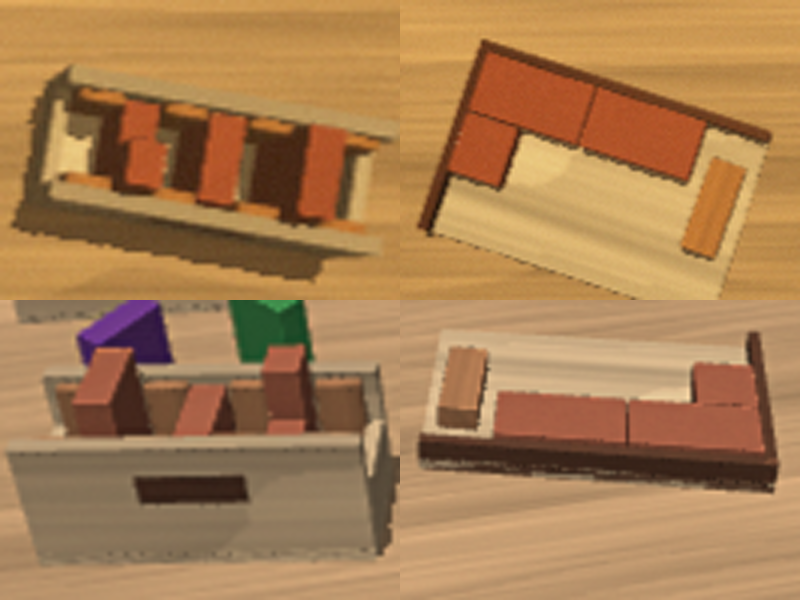

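In the crops, the whole tile is the end one: right in the top view, about (471,198), and left in the scene view. The short tile is in the middle and the notched one is at the left of the top view. The open corner is at about top px (244,180). I'll cast coarse rays first, then use the wrist camera for precision.

```bash
cat > h.py <<'E'
import numpy as np,cv2
from scipy.spatial.transform import Rotation as R
def toolT(o):
    T=np.eye(4);T[:3,:3]=R.from_euler('xyz',o["eef_rot"]).as_matrix();T[:3,3]=o["ee_pos"];return T
def cast(c,px,z,T=None):
    """pixels -> world points on plane z; T: tool pose, for the wrist camera"""
    K=c["K"];px=np.atleast_2d(np.asarray(px,float))
    a=np.c_[(px[:,0]-K[0,2])/K[0,0],(px[:,1]-K[1,2])/K[1,1]]
    if T is not None:
        r=np.linalg.norm(a,axis=1)+1e-12;d=np.c_[a/r[:,None]*np.sin(r)[:,None],np.cos(r)];P=T@c["hand_eye"]
    else: d=np.c_[a,np.ones(len(a))];P=c["pose"]
    d=(d*[1,-1,-1])@P[:3,:3].T
    return P[:3,3]+d*((z-P[2,3])/d[:,2])[:,None]
def snap(name):
    from station import ctrl
    o=ctrl.get_obs();c=ctrl.camera("wrist");cv2.imwrite(f"pics/{name}.png",c["img"][:,:,::-1]);np.savez(f"{name}.npz",T=toolT(o),**c)
E
python3 - <<'E'
from h import *
c=np.load("top0.npz")
tile=np.array([(308,125),(347,127),(338,216),(300,213)])/4+[390,155]
p=cast(c,tile,.12);print("tile",p.round(3).tolist(),p.mean(0).round(3))
h=(np.array([(470,112),(520,125),(500,188),(449,175),(485,42),(770,135),(705,125),(690,183)])-[400,0])/3.008+[204,138]
p=cast(c,h,.036);print("half",p.round(3).tolist())
E
```

```text
tile [[0.499, -0.316, 0.12], [0.497, -0.341, 0.12], [0.44, -0.333, 0.12], [0.442, -0.309, 0.12]] [ 0.47  -0.325  0.12 ]
half [[0.545, 0.328, 0.036], [0.532, 0.281, 0.036], [0.473, 0.3, 0.036], [0.486, 0.348, 0.036], [0.611, 0.315, 0.036], [0.52, 0.046, 0.036], [0.53, 0.107, 0.036], [0.476, 0.121, 0.036]]
```

Call:
{"method": "apply_moves", "body": {"deltas": [[0,3.2,2.2,0.5,0,0,0.11],[0,3.2,2.2,0.5,0,0,0.11],[0,3.2,2.2,0.5,0,0,0.11],[0,3.2,2.2,0.5,0,0,0.11],[0,3.2,2.2,0.5,0,0,0.11],[0,3.2,2.2,0.5,0,0,0.11],[0,3.2,2.2,0,0,0,0.11],[0,3.2,2.2,0,0,0,0.11],[0,2.1,1.4,0,0,0,0.11],[0,0,0,0,0,0,0.05]]}}

```text
time_s: 1.15
ee_pos: [0.4721, -0.323, 0.2599]
eef_rot: [-3.141, -0.001, 1.406]
force: [-0.9, 0.4, 0.3]
grip_width: 0.0939
grip_force: 0.0
```

```bash
python3 -c "
from h import *;snap('w1')
from station import ctrl
o=ctrl.get_obs();print(o['time_s'],o['qpos'],o['ee_pos'],o['eef_rot'])"
```

```text
1.2 [-6.66244274e-01  3.28610687e-01  1.41477457e+00  1.60691356e-05
  1.39906589e+00 -5.02119790e-01] [ 0.47113463 -0.32382579  0.25992378] [-3.14084775e+00 -4.27054510e-04  1.40666893e+00]
```

View pics/w1.png

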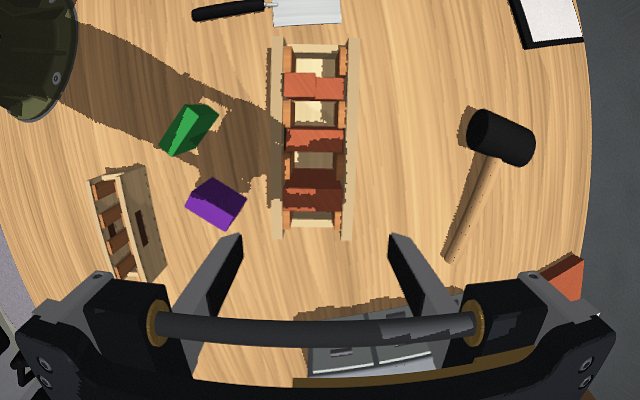

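The wrist view shows the whole tile in shade at about (314,198), the short one at (314,140), the notched one at (314,86), and the crate cheeks at x≈277 and 350. I'll crop to find the top face.

```bash
python3 - <<'E'
import cv2,numpy as np
t=cv2.imread("pics/w1.png")[30:245,260:370]
t=cv2.convertScaleAbs(t,alpha=1.3,beta=20)
cv2.imwrite("pics/w1c.png",np.hstack([cv2.resize(t[135:],None,fx=5,fy=5,interpolation=cv2.INTER_NEAREST)]))
E
```

```text
(no output)
```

View pics/w1c.png

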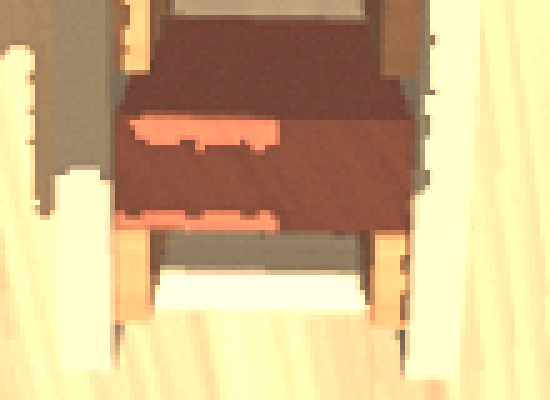

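```bash
python3 - <<'E'
from h import *
c=np.load("w1.npz");T=c["T"]
p=cast(c,np.array([(115,118),(412,120),(412,228),(114,228)])/5+[260,165],.12,T)
print(p.round(4).tolist(),p.mean(0).round(4),[np.linalg.norm(p[i]-p[i-1]).round(4) for i in range(4)])
print(np.degrees(np.arctan2((p[1]-p[0])[1],(p[1]-p[0])[0])),np.degrees(np.arctan2((p[2]-p[3])[1],(p[2]-p[3])[0])))
# cheek rims
img=c["img"].astype(int)
q=cast(c,[(358.5,40),(354,235),(272.5,40),(272.5,235)],.095,T);print(q.round(4).tolist())
for a,b in((0,1),(2,3)):
    d=q[a]-q[b];print(np.degrees(np.arctan2(-d[0],d[1])))
E
```

```text
[[0.4416, -0.3093, 0.12], [0.499, -0.3192, 0.12], [0.4959, -0.3413, 0.12], [0.437, -0.3316, 0.12]] [ 0.4684 -0.3254  0.12  ] [np.float64(0.0228), np.float64(0.0583), np.float64(0.0223), np.float64(0.0597)]
-9.842143715226266 -9.418833668193919
[[0.5409, -0.1732, 0.095], [0.5059, -0.3807, 0.095], [0.4547, -0.1589, 0.095], [0.4157, -0.3658, 0.095]]
-9.576965989828718
-10.67351922492913
```

Call:
{"method": "apply_moves", "body": {"deltas": [[0,0,0.2,0,-0.129,0.022,0],[0,0,0.2,0,-0.129,0.022,0],[0,0,0.2,0,-0.129,0.022,0],[0,0,0.2,0,-0.129,0.022,0],[0,0,0.2,0,-0.129,0.022,0],[0,0,0,0,-0.129,0.022,0],[0,0,0,0,0,0,0]]}}

```text
time_s: 1.9
ee_pos: [0.4699, -0.3137, 0.2587]
eef_rot: [-3.141, 0.787, 1.402]
force: [-0.1, 0.3, -0.4]
grip_width: 0.0938
grip_force: 0.0
```

```bash
cat > st.py <<'E'
from h import *
from station import ctrl
o=ctrl.get_obs();M=toolT(o)
print("t",round(o['time_s'],2),"q",o['qpos'].round(3) if hasattr(o['qpos'],'round') else o['qpos'],"p",np.round(o['ee_pos'],4))
print("R",M[:3,:3].round(4).tolist(),"F",np.round(o['force'],1),"w",o['grip_width'],o['grip_force'])
E
python3 st.py
```

```text
t 1.9 q [-0.348  0.273  1.662 -0.848  1.193  0.145] p [ 0.4699 -0.3137  0.2587]
R [[0.1187, 0.9856, -0.12], [0.6959, -0.1688, -0.698], [-0.7083, -0.0007, -0.7059]] F [-0.1  0.3 -0.4] w 0.09379783277472867 0.0
```

Call:
{"method": "apply_moves", "body": {"deltas": [[0,0.1,0.1,-3,0,0,0],[0,0,0,-3,0,0,0],[0,0,0,-3,0,0,0],[0,0,0,-2.5,0,0,0],[0,0,0,-1.5,0,0,0],[0,0,0,-0.8,0,0,0],[0,0,0,0,0,0,0],[0,0,0,0,0,0,0]]}}

```text
time_s: 2.7
ee_pos: [0.4715, -0.3143, 0.1235]
eef_rot: [3.137, 0.785, 1.396]
force: [0.0, 0.5, 0.4]
grip_width: 0.094
grip_force: 0.0
```

```bash
python3 st.py
```

```text
t 2.7 q [-0.349  0.46   1.763 -0.962  1.012  0.402] p [ 0.4715 -0.3143  0.1235]
R [[0.1233, 0.9853, -0.1183], [0.6965, -0.1709, -0.6969], [-0.7068, 0.0036, -0.7074]] F [0.  0.5 0.4] w 0.09397240411851734 0.0
```

Call:
{"method": "apply_moves", "body": {"deltas": [[0,0,0.1,-0.25,0,0,0],[0,0,0,0,0,0,0],[100,0,0,0,0,0,0],[255,0,0,0,0,0,0],[255,0,0,0,0,0,0],[255,0,0,0,0,0,0],[255,0,0,0,0,0,0],[255,0,0,0,0,0,0]], "grip_force": 50}}

```text
time_s: 3.5
ee_pos: [0.4711, -0.313, 0.12]
eef_rot: [3.138, 0.785, 1.397]
force: [-0.6, -0.3, -0.0]
grip_width: 0.0596
grip_force: 50.0
```

```bash
python3 st.py
```

```text
t 3.5 q [-0.347  0.465  1.766 -0.965  1.009  0.409] p [ 0.4711 -0.313   0.12  ]
R [[0.122, 0.9854, -0.1189], [0.6967, -0.1703, -0.6969], [-0.7069, 0.0022, -0.7073]] F [-0.6 -0.3 -0. ] w 0.0596215747266888 49.9519407749176
```

Call:
{"method": "apply_moves", "body": {"deltas": [[255,0,0,0.5,0,0,0],[255,0,0,1,0,0,0],[255,0,0,2,0,0,0],[255,0,0,2.5,0,0,0],[255,0,0,2.5,0,0,0],[255,0,0,2.5,0,0,0],[255,0,0,2.5,0,0,0],[255,0,0,1.5,0,0,0],[255,0,0,0.5,0,0,0],[255,0,0,0,0,0,0]]}}

```text
time_s: 4.5
ee_pos: [0.4711, -0.3129, 0.275]
eef_rot: [3.138, 0.785, 1.397]
force: [0.7, -0.9, -2.8]
grip_width: 0.0597
grip_force: 50.0
```

```bash
python3 st.py; python3 - <<'E'
from station import ctrl
import cv2,numpy as np
c=ctrl.camera("scene");im=c["img"][80:330,90:420,::-1]
w=ctrl.camera("wrist")["img"][:,:,::-1]
cv2.imwrite("pics/lift.png",np.vstack([cv2.resize(im,(528,400))[:300],cv2.resize(w,(480,300))[:, :].copy() if 0 else cv2.resize(w,(528,300))]))
E
```

```text
t 4.5 q [-0.347  0.258  1.641 -0.835  1.218  0.12 ] p [ 0.4711 -0.3129  0.275 ]
R [[0.1222, 0.9854, -0.1187], [0.6967, -0.1703, -0.6968], [-0.7069, 0.0025, -0.7073]] F [ 0.7 -0.9 -2.8] w 0.059713079971886386 49.950111508369446
```

View pics/lift.png

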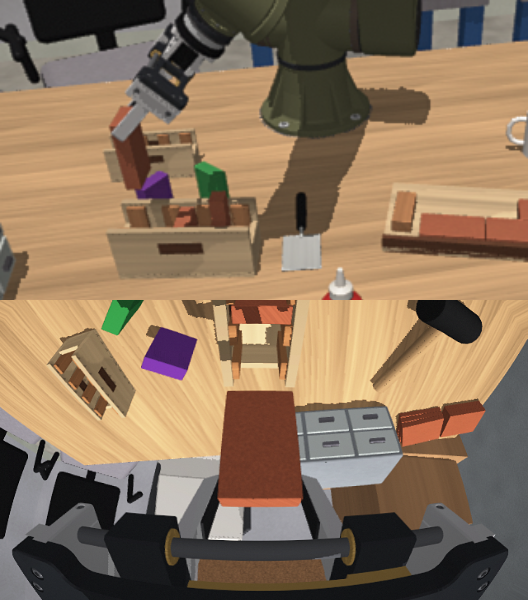

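The tile is held upright and clear of the crate, and the other tiles are still in place. Next I'll measure the panel from the first pictures.

```bash
python3 - <<'E'
from h import *
for n,(x,y,w,hh) in (("top0",(204,138,133,110)),("scene0",(323,185,124,70))):
    c=np.load(n+".npz");im=c["img"]
    hsv=cv2.cvtColor(im[y:y+hh,x:x+w],cv2.COLOR_RGB2HSV)
    for p in ((60,30),(30,45),(110,25)) : 
        if p[0]<w and p[1]<hh: print(n,p,hsv[p[1],p[0]])
    m=((hsv[...,0]<12)|(hsv[...,0]>175))&(hsv[...,1]>110)&(hsv[...,2]>110)
    m=cv2.morphologyEx(m.astype(np.uint8),cv2.MORPH_CLOSE,np.ones((3,3)))
    cs=cv2.findContours(m,cv2.RETR_EXTERNAL,cv2.CHAIN_APPROX_NONE)[0]
    k=max(cs,key=cv2.contourArea);a=cv2.approxPolyDP(k,3,True)[:,0]+[x,y]
    print(n,cv2.contourArea(k));P=cast(c,a,.036)
    for q,r in zip(a,P):print(q,r[:2].round(4))
E
```

```text
top0 (60, 30) [ 10 198 178]
top0 (30, 45) [ 10 199 174]
top0 (110, 25) [ 16 154 180]
top0 1902.5
[219 193] [0.4948 0.3515]
[236 199] [0.4773 0.3031]
[242 181] [0.5281 0.2865]
[247 180] [0.5308 0.2723]
[299 197] [0.4812 0.1253]
[305 178] [0.5348 0.1081]
[233 155] [0.6027 0.3126]
scene0 (60, 30) [  8 144 190]
scene0 (30, 45) [ 10 138  72]
scene0 (110, 25) [  9 147  97]
scene0 1321.0
[439 235] [0.6195 0.3133]
[431 205] [0.492  0.3452]
[415 204] [0.478  0.3034]
[414 217] [0.5344 0.2788]
[353 214] [0.4863 0.1213]
[352 227] [0.541  0.1043]
[433 231] [0.6012 0.3049]
```

```bash
python3 - <<'E'
from h import *
def fit(a,b):
    a=np.array(a);b=np.array(b);A=a-a.mean(0);B=b-b.mean(0)
    th=np.arctan2((A[:,0]*B[:,1]-A[:,1]*B[:,0]).sum(),(A*B).sum());r=np.array([[np.cos(th),-np.sin(th)],[np.sin(th),np.cos(th)]])
    t=b.mean(0)-r@a.mean(0);print("yaw",th,"corner",(r@[.025,.082]+t).round(4),"res",((a@r.T+t-b)*1000).round(1).tolist())
m=np.array([(-35,135),(-35,82),(25,-85),(85,-85),(85,135)])/1000
fit(m,[(.4948,.3515),(.4773,.3031),(.4812,.1253),(.5348,.1081),(.6027,.3126)])
fit(m,[(.492,.3452),(.478,.3034),(.4863,.1213),(.541,.1043),(.604,.310)])
E
```

```text
yaw -0.32725392123780495 corner [0.5328 0.2833] res [[-1.8, 1.3], [-1.3, -0.5], [-2.1, -0.1], [1.2, -2.2], [4.0, 1.6]]
yaw -0.3024678554012953 corner [0.5338 0.2804] res [[0.4, 3.6], [-1.4, -5.2], [-2.2, -0.3], [0.4, -1.2], [2.9, 3.1]]
```

Call:
{"method": "apply_moves", "body": {"deltas": [[255,0,1,1,0,0,0],[255,0,2,1,0.05,-0.012,-0.01],[255,-0.2,3.3,0.5,0.1,-0.02,-0.01],[255,-0.2,3.3,0,0.1,-0.02,-0.01],[255,-0.2,3.3,0,0.1,-0.02,-0.01],[255,-0.2,3.3,0,0.1,-0.02,-0.01],[255,-0.2,3.3,0,0.1,-0.02,-0.01],[255,-0.2,3.3,0,0.1,-0.025,-0.01],[255,-0.2,3.3,0,0.1,-0.025,-0.01],[255,-0.2,3.3,0,0.1,-0.025,-0.01]], "grip_force": 60}}

```text
time_s: 5.6
ee_pos: [0.4547, -0.0171, 0.3004]
eef_rot: [-3.14, -0.089, 1.308]
force: [-0.9, 0.1, -3.2]
grip_width: 0.0596
grip_force: 59.9
```

Call:
{"method": "apply_moves", "body": {"deltas": [[255,-0.2,3.3,0,0.1,-0.028,-0.01],[255,-0.2,3.3,0,0.1,-0.028,-0.01],[255,-0.2,3.3,0,0.1,-0.03,-0.01],[255,-0.2,3.3,-1,0.1,-0.03,-0.01],[255,-0.2,3.3,-1,0.1,-0.03,-0.01],[255,-0.1,2.5,-1,0.1,-0.03,-0.01],[255,0,1,-1,0.1,-0.03,0],[255,0,0,0,0.05,-0.015,0],[255,0,0,0,0,0,0]]}}

```text
time_s: 6.5
ee_pos: [0.4433, 0.1812, 0.259]
eef_rot: [-3.121, -0.867, 1.235]
force: [0.3, -0.2, -2.9]
grip_width: 0.0594
grip_force: 59.9
```

```bash
python3 st.py; cat > rem.py <<'E'
from h import *
from station import ctrl
import sys
x,y,z,yaw,el=map(float,sys.argv[1:6])   # target TCP, panel yaw, elevation below horizontal of tool axis (pointing +yp, down)
xp=np.array([np.cos(yaw),np.sin(yaw),0]);yp=np.array([-np.sin(yaw),np.cos(yaw),0])
d=np.cos(el)*yp-np.sin(el)*np.array([0,0,1]);Rt=np.c_[np.cross(xp,d),xp,d]
o=ctrl.get_obs();M=toolT(o)
print("dcm",((np.array([x,y,z])-o['ee_pos'])*100).round(2),"rot",R.from_matrix(Rt@M[:3,:3].T).as_rotvec().round(3))
E
python3 rem.py .4454 .1823 .0368 -.318 .7854
```

```text
t 6.5 q [-0.087 -0.007  2.017  0.965  1.13  -0.201] p [0.4433 0.1812 0.259 ]
R [[0.2132, 0.9492, 0.2314], [0.6113, -0.3144, 0.7263], [0.7622, -0.0134, -0.6473]] F [ 0.3 -0.2 -2.9] w 0.05937904504334182 59.94150996208191
dcm [  0.21   0.11 -22.22] rot [-0.081  0.013  0.002]
```

Call:
{"method": "apply_moves", "body": {"deltas": [[255,0.2,0.1,-1,-0.04,0.006,0],[255,0,0,-2.5,-0.041,0.007,0.002],[255,0,0,-3,0,0,0],[255,0,0,-3,0,0,0],[255,0,0,-3,0,0,0],[255,0,0,-2,0,0,0],[255,0,0,-1,0,0,0],[255,0,0,0,0,0,0]]}}

```text
time_s: 7.3
ee_pos: [0.4459, 0.1823, 0.1043]
eef_rot: [3.141, -0.784, 1.254]
force: [-0.9, 0.1, -3.0]
grip_width: 0.0598
grip_force: 59.9
```

```bash
python3 st.py;python3 rem.py .4454 .1823 .0368 -.318 .7854; python3 - <<'E'
from h import *
from station import ctrl
snap("w2")
c=ctrl.camera("scene");im=c["img"][130:255,290:490,::-1]
cv2.imwrite("pics/pl.png",np.vstack([cv2.resize(im,(480,300)),cv2.resize(cv2.imread("pics/w2.png"),(480,300))]))
E
```

```text
t 7.3 q [-0.049  0.266  2.115  1.094  0.873 -0.522] p [0.4459 0.1823 0.1043]
R [[0.2208, 0.9499, 0.2213], [0.6725, -0.3126, 0.6708], [0.7064, 0.0007, -0.7078]] F [-0.9  0.1 -3. ] w 0.059818358807478204 59.94136333465576
dcm [-0.05 -0.   -6.75] rot [ 0.001  0.    -0.   ]
```

View pics/pl.png

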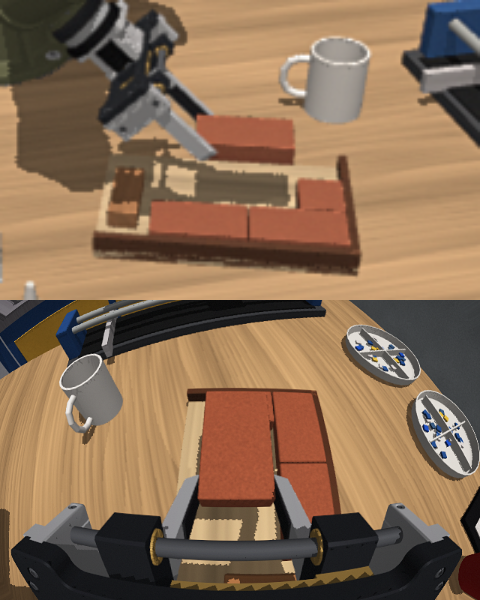

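Call:
{"method": "apply_moves", "body": {"deltas": [[255,-0.05,0,-1.5,0,0,0],[255,0,0,-2,0,0,0],[255,0,0,-1.5,0,0,0],[255,0,0,-0.8,0,0,0],[255,0,0,-0.4,0,0,0],[255,0,0,0,0,0,0]]}}

```text
time_s: 8.0
ee_pos: [0.4459, 0.1821, 0.0433]
eef_rot: [3.138, -0.786, 1.254]
force: [-0.1, 0.6, -3.9]
grip_width: 0.0597
grip_force: 59.9
```

Call:
{"method": "apply_moves", "body": {"deltas": [[255,0,0,-0.2,0,0,0],[255,0,0,-0.1,0,0,0],[255,0,0,0,0,0,0]]}}

```text
time_s: 8.3
ee_pos: [0.4458, 0.182, 0.0402]
eef_rot: [3.138, -0.786, 1.254]
force: [-0.3, -0.5, -3.0]
grip_width: 0.0595
grip_force: 59.9
```

Call:
{"method": "apply_moves", "body": {"deltas": [[255,0,0,-0.1,0,0,0],[255,0,0,-0.1,0,0,0],[255,0,0,0,0,0,0]]}}

```text
time_s: 8.6
ee_pos: [0.4456, 0.182, 0.0378]
eef_rot: [3.139, -0.786, 1.253]
force: [-0.4, 0.2, -4.0]
grip_width: 0.0592
grip_force: 59.9
```

Call:
{"method": "apply_moves", "body": {"deltas": [[255,0,0,-0.1,0,0,0],[255,0,0,0,0,0,0]]}}

```text
time_s: 8.8
ee_pos: [0.4457, 0.182, 0.0371]
eef_rot: [3.138, -0.786, 1.254]
force: [-0.5, -0.0, -1.2]
grip_width: 0.0592
grip_force: 59.9
```

Call:
{"method": "apply_moves", "body": {"deltas": [[255,0,0,-0.05,0,0,0],[255,0,0,0,0,0,0]]}}

```text
time_s: 9.0
ee_pos: [0.4458, 0.1821, 0.037]
eef_rot: [3.138, -0.787, 1.254]
force: [-4.1, -2.2, 7.2]
grip_width: 0.0595
grip_force: 60.0
```

```bash
python3 -c "
from station import ctrl
o=ctrl.get_obs();print(o['force'],o['moment'],o['ee_pos'])"
```

```text
[-4.14601252 -2.1951253   7.23584179] [0.01777795 0.01018713 0.32648853] [0.44582883 0.18212789 0.03695665]
```

Call:
{"method": "apply_moves", "body": {"deltas": [[90,0,0,0,0,0,0],[86,0,0,0,0,0,0],[80,0,0,0,0,0,0],[76,0,0,0,0,0,0],[76,0,0,0,0,0,0]], "grip_force": 10}}

```text
time_s: 9.5
ee_pos: [0.4457, 0.182, 0.0364]
eef_rot: [3.139, -0.786, 1.253]
force: [-0.2, 0.3, 0.6]
grip_width: 0.0658
grip_force: 0.1
```

```bash
python3 st.py
```

```text
t 9.5 q [-0.05   0.432  2.128  1.246  0.803 -0.747] p [0.4457 0.182  0.0364]
R [[0.2206, 0.9494, 0.2237], [0.6714, -0.3142, 0.6713], [0.7076, 0.0021, -0.7067]] F [-0.2  0.3  0.6] w 0.06577682486579983 0.08261333742666466
```

Call:
{"method": "apply_moves", "body": {"deltas": [[76,-0.2,-0.7,0.7,0,0,0],[76,-0.45,-1.35,1.4,0,0,0],[100,-0.6,-1.8,1.9,0,0,0],[255,-0.6,-1.8,2.5,0,0,0],[255,0,0,3,-0.106,0.035,0],[255,0,0,3,-0.128,0.042,0],[255,0,0,2,-0.128,0.042,0],[255,0,1,1,-0.128,0.042,0],[255,0.5,2,0,-0.128,0.042,0],[255,0.5,2,0,-0.128,0.042,0]]}}

```text
time_s: 10.5
ee_pos: [0.4375, 0.1758, 0.1869]
eef_rot: [3.138, -0.022, 1.252]
force: [0.3, -0.5, -0.3]
grip_width: 0.0054
grip_force: 0.0
```

Call:
{"method": "apply_moves", "body": {"deltas": [[255,0.5,1,0,0,0,0],[255,0,0,0,0,0,0],[255,0,0,0,0,0,0]]}}

```text
time_s: 10.8
ee_pos: [0.4415, 0.1851, 0.1848]
eef_rot: [-3.139, -0.028, 1.254]
force: [1.0, -0.0, 0.1]
grip_width: 0.0003
grip_force: 0.0
```

```bash
python3 st.py; python3 - <<'E'
from h import *
snap("w3")
im=cv2.imread("pics/w3.png");cv2.imwrite("pics/w3v.png",cv2.resize(im[0:300,150:550],(800,600)))
E
```

```text
t 10.8 q [0.308 0.178 1.784 0.026 1.166 0.615] p [0.4415 0.1851 0.1848]
R [[0.3115, 0.9502, 0.0064], [0.9498, -0.3116, 0.027], [0.0276, -0.0023, -0.9996]] F [ 1.  -0.   0.1] w 0.00027958836364280423 0.0
```

View pics/w3v.png

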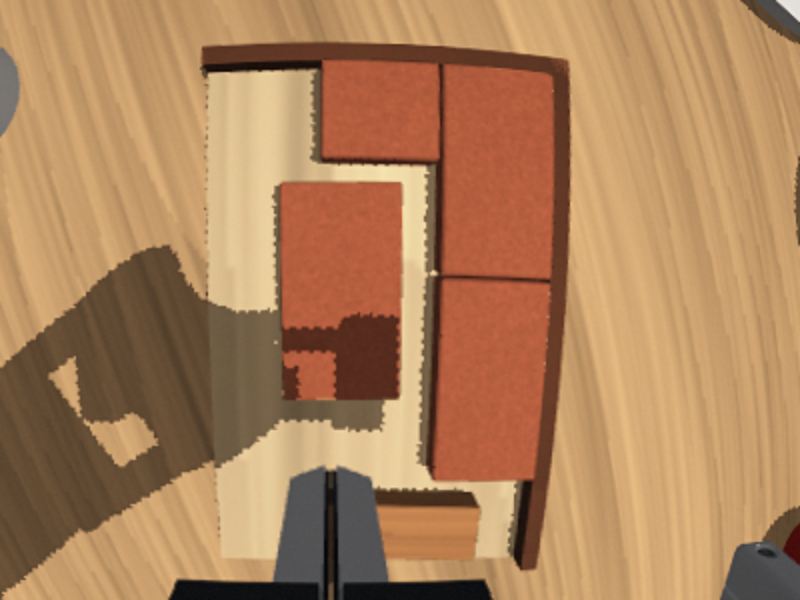

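The tile lies flat and square in the open place, with corners at about (281,183), (402,183), (400,400) and (282,400) in the crop. There is a gap of about 20 mm to the back row and about 12 mm to the half tile. I'll work out the numbers before pushing.

```bash
python3 - <<'E'
from h import *
c=np.load("w3.npz");T=c["T"]
p=cast(c,np.array([(281,183),(402,183),(400,400),(282,400),(320,160),(439,160),(441,162),(431,478)])/2+[150,0],.036,T)
print(p[:,:2].round(4).tolist());ce=p[:4].mean(0)
d=p[6]-p[7];yaw=np.arctan2(-d[0],d[1]);yd=d/np.linalg.norm(d);xd=np.array([yd[1],-yd[0],0])
e=p[1]-p[2]+p[0]-p[3];print("yaw row",yaw,"tile",np.arctan2(-e[0],e[1]),"centre",ce[:2].round(4))
print("corner",p[5:7,:2].mean(0).round(4),"gaps x,y mm",[(1000*(p[7]-q)@xd).round(1) for q in p[1:3]],[(1000*(p[5]-q)@yd).round(1) for q in p[:2]])
yaw=-.315;xp=np.array([np.cos(yaw),np.sin(yaw),0])
s=ce-.030*xp;print("mid of -x side",s[:2].round(4))
E
```

```text
[[0.4511, 0.2945], [0.507, 0.2764], [0.4738, 0.1725], [0.4165, 0.1912], [0.4726, 0.2992], [0.5281, 0.2823], [0.5288, 0.281], [0.4776, 0.1259]]
yaw row -0.31845613321753213 tile -0.3167316483260582 centre [0.4621 0.2336]
corner [0.5284 0.2817] gaps x,y mm [np.float64(19.2), np.float64(18.3)] [np.float64(12.5), np.float64(12.2)]
mid of -x side [0.4336 0.2429]
```

```bash
python3 rem.py .4141 .2492 .045 -.317 1.5708
```

```text
dcm [ -2.74   6.44 -13.99] rot [-0.027  0.007  0.001]
```

Call:
{"method": "apply_moves", "body": {"deltas": [[255,-1.37,3.2,0,-0.027,0.007,0],[255,-1.37,3.24,0,0,0,0],[255,0,0,-2,0,0,0],[255,0,0,-3,0,0,0],[255,0,0,-3,0,0,0],[255,0,0,-3,0,0,0],[255,0,0,-2,0,0,0],[255,0,0,-1,0,0,0],[255,0,0,0,0,0,0],[255,0,0,0,0,0,0]]}}

```text
time_s: 11.85
ee_pos: [0.415, 0.2502, 0.0459]
eef_rot: [3.141, -0.0, 1.254]
force: [-0.0, -0.8, 0.3]
grip_width: 0.0004
grip_force: 0.0
```

```bash
python3 rem.py .4141 .2492 .045 -.317 1.5708; python3 st.py
```

```text
dcm [-0.09 -0.1  -0.09] rot [0.    0.001 0.   ]
t 11.85 q [ 4.670e-01  4.050e-01  1.866e+00 -1.000e-03  8.700e-01  7.850e-01] p [0.415  0.2502 0.0459]
R [[0.3118, 0.9502, 0.0009], [0.9502, -0.3118, -0.0001], [0.0002, 0.0009, -1.0]] F [-0.  -0.8  0.3] w 0.00039073762671912126 0.0
```

Call:
{"method": "apply_moves", "body": {"deltas": [[255,0.38,-0.125,0,0,0,0],[255,0.38,-0.125,0,0,0,0],[255,0.29,-0.095,0,0,0,0],[255,0.29,-0.095,0,0,0,0],[255,0.29,-0.095,0,0,0,0],[255,0.29,-0.095,0,0,0,0],[255,0.2,-0.065,0,0,0,0],[255,0,0,0,0,0,0]]}}

```text
time_s: 12.65
ee_pos: [0.436, 0.2434, 0.0449]
eef_rot: [3.141, 0.001, 1.255]
force: [-0.2, 0.6, 0.8]
grip_width: 0.0004
grip_force: 0.0
```

Call:
{"method": "apply_moves", "body": {"deltas": [[255,0.15,-0.05,0,0,0,0],[255,0.1,-0.03,0,0,0,0],[255,0,0,0,0,0,0]]}}

```text
time_s: 12.95
ee_pos: [0.4382, 0.2427, 0.0449]
eef_rot: [3.141, 0.001, 1.255]
force: [0.3, 0.1, -0.9]
grip_width: 0.0006
grip_force: 0.3
```

Call:
{"method": "apply_moves", "body": {"deltas": [[255,0.1,-0.03,0,0,0,0],[255,0.1,-0.03,0,0,0,0]]}}

```text
time_s: 13.15
ee_pos: [0.4401, 0.2421, 0.0449]
eef_rot: [3.142, 0.001, 1.255]
force: [-1.8, 0.1, -0.0]
grip_width: 0.0002
grip_force: 0.8
```

Call:
{"method": "apply_moves", "body": {"deltas": [[255,0.1,-0.03,0,0,0,0],[255,0.05,-0.017,0,0,0,0]]}}

```text
time_s: 13.35
ee_pos: [0.4406, 0.2421, 0.0449]
eef_rot: [-3.139, 0.001, 1.254]
force: [-14.1, 6.8, 7.5]
grip_width: 0.0007
grip_force: 7.6
```

Call:
{"method": "apply_moves", "body": {"deltas": [[255,0.1,-0.03,0,0,0,0]]}}

```text
time_s: 13.45
ee_pos: [0.4407, 0.242, 0.0449]
eef_rot: [-3.137, 0.002, 1.254]
force: [-23.9, 10.3, 13.7]
grip_width: 0.0007
grip_force: 13.2
```

Call:
{"method": "apply_moves", "body": {"deltas": [[255,-0.4,0.13,0,0,0,0],[255,-0.8,0.26,0,0,0,0],[255,0,0,2,0,0,0],[255,0,0,3,0,0,0],[255,0,-2,1,0,0,0],[255,1,-3.3,0,0,0,0],[255,1,-3.3,0,0,0,0],[255,0.6,0,0,0,0,0],[255,0,0,0,0,0,0]]}}

```text
time_s: 14.35
ee_pos: [0.4571, 0.1591, 0.1051]
eef_rot: [3.141, 0.0, 1.253]
force: [0.2, 0.9, 0.5]
grip_width: 0.0003
grip_force: 0.0
```

```bash
python3 rem.py .4577 .1575 .045 -.317 1.5708
```

```text
dcm [ 0.06 -0.16 -6.01] rot [0.001 0.001 0.001]
```

Call:
{"method": "apply_moves", "body": {"deltas": [[255,0.05,-0.16,-1.5,0,0,0],[255,0,0,-2,0,0,0],[255,0,0,-1.5,0,0,0],[255,0,0,-1,0,0,0],[255,0,0,0,0,0,0],[255,0.125,0.38,0,0,0,0],[255,0.125,0.38,0,0,0,0],[255,0.095,0.29,0,0,0,0],[255,0.095,0.29,0,0,0,0],[255,0.095,0.29,0,0,0,0]]}}

```text
time_s: 15.35
ee_pos: [0.4627, 0.1741, 0.0453]
eef_rot: [3.141, 0.001, 1.255]
force: [-1.1, -2.8, 2.7]
grip_width: -0.0001
grip_force: 1.6
```

Call:
{"method": "apply_moves", "body": {"deltas": [[255,0.095,0.29,0,0,0,0],[255,0.06,0.19,0,0,0,0]]}}

```text
time_s: 15.55
ee_pos: [0.4637, 0.1777, 0.0451]
eef_rot: [-3.141, 0.004, 1.255]
force: [-8.3, -28.5, 16.1]
grip_width: 0.0003
grip_force: 14.2
```

Call:
{"method": "apply_moves", "body": {"deltas": [[255,0.03,0.1,0,0,0,0],[255,0.03,0.1,0,0,0,0]]}}

```text
time_s: 15.75
ee_pos: [0.4637, 0.1779, 0.0451]
eef_rot: [-3.14, 0.007, 1.255]
force: [-11.4, -38.7, 22.8]
grip_width: 0.0007
grip_force: 20.4
```

Call:
{"method": "apply_moves", "body": {"deltas": [[255,0.03,0.1,0,0,0,0]]}}

```text
time_s: 15.85
ee_pos: [0.4637, 0.178, 0.0451]
eef_rot: [-3.139, 0.009, 1.255]
force: [-13.6, -47.3, 27.2]
grip_width: 0.0006
grip_force: 24.8
```

Call:
{"method": "apply_moves", "body": {"deltas": [[255,-0.1,-0.35,0,0,0,0],[255,-0.3,-0.9,0,0,0,0],[255,0,0,3,0,0,0],[255,0,0,4,0,0,0],[255,0,0,4,0,0,0],[255,0,0.5,3,0,0,0],[255,0,0,0,0,0,0],[255,0,0,0,0,0,0]]}}

```text
time_s: 16.65
ee_pos: [0.4608, 0.1743, 0.1849]
eef_rot: [3.141, 0.0, 1.255]
force: [-0.5, -0.4, 0.1]
grip_width: 0.0007
grip_force: 0.0
```

```bash
python3 st.py; python3 - <<'E'
from h import *
snap("w4")
im=cv2.imread("pics/w4.png");cv2.imwrite("pics/w4v.png",cv2.resize(im[0:280,200:500],(640,598),interpolation=cv2.INTER_CUBIC))
E
```

```text
t 16.65 q [ 0.287  0.217  1.736 -0.     1.188  0.603] p [0.4608 0.1743 0.1849]
R [[0.3106, 0.9505, 0.0006], [0.9505, -0.3106, -0.0002], [-0.0, 0.0006, -1.0]] F [-0.5 -0.4  0.1] w 0.0006877680886915261 0.0
```

View pics/w4v.png

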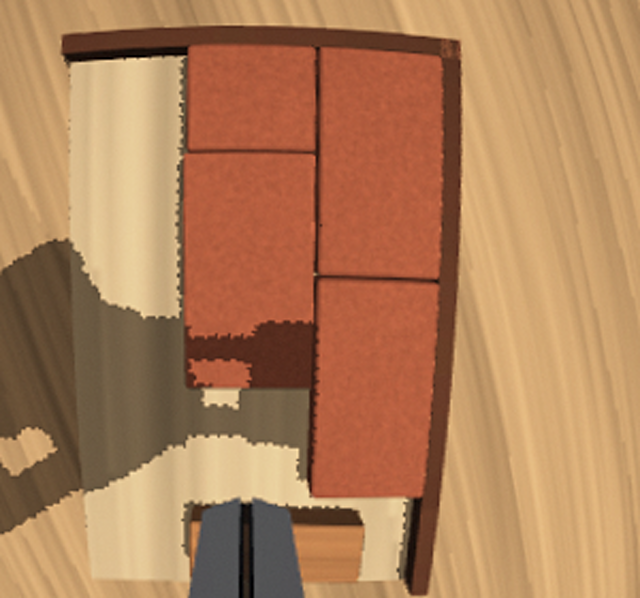

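The tile is seated against both neighbours. Its front edge may stand about 1 mm proud of the half tile, (185 vs 188 px), so I'll push once more towards the back row.

```bash
python3 rem.py .4366 .2539 .045 -.317 1.5708
```

```text
dcm [ -2.39   7.97 -13.91] rot [ 0.001 -0.001 -0.001]
```

Call:
{"method": "apply_moves", "body": {"deltas": [[255,-1.2,4,0,0,0,0],[255,-1.2,3.97,0,0,0,0],[255,0,0,-2,0,0,0],[255,0,0,-4,0,0,0],[255,0,0,-4,0,0,0],[255,0,0,-3,0,0,0],[255,0,0,-0.9,0,0,0],[255,0,0,0,0,0,0],[255,0.19,-0.06,0,0,0,0],[255,0.19,-0.06,0,0,0,0]]}}

```text
time_s: 17.7
ee_pos: [0.4416, 0.253, 0.0474]
eef_rot: [3.14, -0.001, 1.255]
force: [1.0, 0.7, 0.1]
grip_width: 0.0003
grip_force: 0.0
```

Call:
{"method": "apply_moves", "body": {"deltas": [[255,0.1,-0.03,0,0,0,0],[255,0.1,-0.03,0,0,0,0]]}}

```text
time_s: 17.9
ee_pos: [0.4432, 0.2522, 0.0467]
eef_rot: [3.141, -0.0, 1.255]
force: [0.0, -1.0, -0.6]
grip_width: 0.0005
grip_force: 0.0
```

Call:
{"method": "apply_moves", "body": {"deltas": [[255,0.1,-0.03,0,0,0,0],[255,0.1,-0.03,0,0,0,0]]}}

```text
time_s: 18.1
ee_pos: [0.4439, 0.2521, 0.0464]
eef_rot: [-3.14, 0.001, 1.254]
force: [-15.0, 7.2, 11.2]
grip_width: 0.0002
grip_force: 8.5
```

Call:
{"method": "apply_moves", "body": {"deltas": [[255,0.15,-0.05,0,0,0,0],[255,0.1,-0.03,0,0,0,0],[255,0,0,0,0,0,0]]}}

```text
time_s: 18.4
ee_pos: [0.4441, 0.252, 0.0463]
eef_rot: [-3.135, 0.002, 1.255]
force: [-29.8, 11.6, 21.5]
grip_width: 0.0003
grip_force: 15.9
```

Call:
{"method": "apply_moves", "body": {"deltas": [[255,-0.4,0.13,0,0,0,0],[255,-0.9,0.3,0,0,0,0],[255,-0.5,0.2,1,0,0,0],[255,0,0,4,0,0,0],[255,0,0,4,0,0,0],[255,0.5,-3,4,0,0,0],[255,1,-4,0,0,0,0],[255,0,-2,0,0,0,0],[255,0,0,0,0,0,0]]}}

```text
time_s: 19.3
ee_pos: [0.4443, 0.1655, 0.1767]
eef_rot: [3.14, 0.0, 1.252]
force: [-0.7, 0.4, 0.2]
grip_width: 0.0009
grip_force: 0.0
```

```bash
python3 st.py; python3 - <<'E'
from h import *
from station import ctrl
snap("w5")
im=cv2.imread("pics/w5.png")[0:250,220:470];s=ctrl.camera("scene")["img"][:,:,::-1][110:360,80:480]
cv2.imwrite("pics/fin.png",np.hstack([cv2.resize(im,(400,400),interpolation=cv2.INTER_CUBIC),cv2.resize(s,(400,400*250//400)).repeat(1,0) if 0 else cv2.copyMakeBorder(s,0,150,0,0,cv2.BORDER_CONSTANT)]))
E
```

```text
t 19.3 q [ 2.800e-01  1.860e-01  1.795e+00 -1.000e-03  1.160e+00  5.990e-01] p [0.4443 0.1655 0.1767]
R [[0.3134, 0.9496, 0.0011], [0.9496, -0.3134, -0.0007], [-0.0003, 0.0012, -1.0]] F [-0.7  0.4  0.2] w 0.00086908847665427 0.0
```

View pics/fin.png

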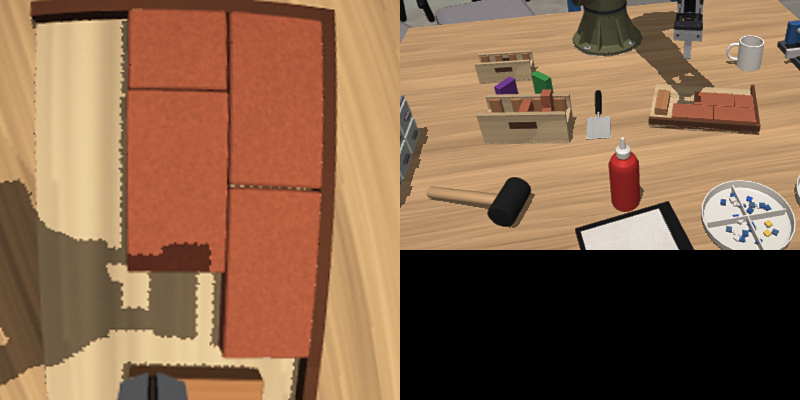

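The tile is tight on both sides, with joints as thin as those of the glued tiles. Everything else is in place and the gripper touches nothing.

```bash
python3 -c "
from station import ctrl
print(ctrl.hand_in())"
```

```text
the job is handed in; nothing more can be done
None
```

The whole tile lies flat in the open corner, pushed tight against the back row and the half tile, with nothing else moved; the job was handed in at about 19 s, and no verdict came back.

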